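# Stack the saxophone overhaul trays

## Robot

A 6-joint arm with a two-finger parallel gripper is mounted at the origin on the work surface. World frame = base frame: x ahead of the robot, y to its left, z up, the work surface at z = 0. Lengths are in m, angles in rad, forces in N, time in s.
With the tool pointing down it reaches from about 0.275 to 0.875 m from the base axis. Payload 12.5 kg.
Tool frame: the origin (TCP) lies on the centre line of the jaws, within the pads' length; the fingertips stand r.finger_overhang ahead of it and the grasp point (between the pads) lies 3 mm ahead of it (r.finger_overhang is the distance from the TCP to the fingertips, in m); z points along the fingers, y is the line along which they close (so a half turn about z gives the same grasp; the last joint's range is limited). The gripper opens to 85 mm and grips with 20 to 120 N. Pads are 22 mm wide; open, the fingers measure 114 mm over their backs; the gripper's body (76 mm by 85 mm) begins 54 mm behind the grasp point. The pads swing forward as they close: fully open they stand 13 mm farther back than shut.
Start: joints at [1.2, 0.351, 1.652, -0, 1.139, -0.085], TCP at [0.155, 0.528, 0.253] pointing down, gripper open.
Joint ranges: [-2.75, 2.75], [-0.79, 2.1], [0.01, 2.65], [-1.57, 4.71], [0.07, 3.14], [-2.87, 2.87]. Speed limits (rad/s): [2.22, 2.22, 2.79, 3.14, 3.14, 3.14].

## Interface

Orientations are given as a unit quaternion [x, y, z, w].
In Python, from cell import r, optics gives the robot as it stands. The module is installed in compiled form; this text tells all that it offers. Calls block until the motion is done:
- r.move_to(position, orientation): joint-space move of the TCP to a pose.
- r.move_linear(position, rot=None, vel=0.15): straight line of the TCP; rot=None keeps the orientation; vel is the mean speed in m/s.
- r.set_joints(angles): joint-space move.
- r.set_gripper(opening, squeeze=None): opening from 0.0 (shut) to 1.0 (fully open); squeeze is the grip in N (None keeps the last); returns when the fingers have stopped.
- r.sleep(seconds).
- r.inverse_kinematics(position, orientation): joint angles nearest the present ones, or None.
- optics.get_image(name): name is "scene" or "top" or "wrist"; returns a dict with "pixels" (420x560x3 uint8, red, green, blue), "depth" (420x560 float32, m along the optical axis (not along the pixel's ray), 0 where there is no reading), "fx", "fy", "cx", "cy" (pixels), "camera_from_world" (4x4, takes a point from world to camera coordinates); the wrist camera has in their place "mount" (4x4, takes a point from camera to tool coordinates, whose origin is the TCP and whose axes are the flange's). Camera axes: x right, y down, z forward; pixel columns grow to the right and rows downward; lengths in m; the calibration is good to about 2 mm. The wrist camera is an equidistant fisheye: a pixel r from the principal point sees the ray r / f radians off the axis. A picture is of the moment at which its call begins: read the wrist's pose just before it.
A pose or a line that the arm cannot do raises r.PlanningError and nothing moves.
- r.hand_in(): hands the job in; it is judged then, once.
Readings, each from a call of its own:
- r.current_t(): time.
- r.current_q(): joint angles.
- r.current_qvel(): joint speeds.
- r.current_effort(): joint torques, N m.
- r.current_tool_pos(): TCP position.
- r.current_ee_rot(): TCP orientation.
- r.current_contact_force(): force on the tool from outside, world axes, zero at the start.
- r.current_torque(): the same for the moment, N m.
- r.current_opening(): opening from 0.0 (shut) to 1.0 (fully open).
- r.current_finger_force(): force on a finger pad.
Only numpy, scipy, OpenCV 4.12 (cv2) and the standard library are available. Lean on these libraries where they do the work, as an engineer would, in place of code of your own. Each camera call takes 0.05 s, during which the arm holds its last target. There are 200 camera calls.

## Task

Stack the parts trays of this saxophone job on the blue base: first the tray of steel rods, on it the tray of brass key cups, then the tray of white pearl touches, and finally the green lid on top, each seated squarely with its foot inside the one below. Keep the trays level so that nothing spills, and leave the tray of red discs where it is.

Things in the scene. Friction and masses are not known exactly. Their poses are not given: they have to be found in the camera images.
- dock: Base of the stack: shallow blue metal tray fixed to the bench, steel-coloured square in its middle. 100 mm long (x), 54 wide (y), 12 high. Origin: centre of its underside, on the bench; z up. Inner floor at 4 mm, top of the 3 mm rim at 12 mm, opening 94 x 48 mm. A tray seated on it rests on this rim, its origin 8 mm above this one.
- tray_rods: Open grey tray with seven silvery steel rods lying lengthwise (fixed in it, 10 mm below the rim). 100 mm long (x), 54 wide (y), 32 high, loose, 0.12 kg. Origin: centre of the underside of its foot, a 40 x 26 mm block 4 mm high; flat bottom at 4 mm, top of the 3 mm rim at 32 mm, opening 94 x 48 mm. Grip it across the 54 mm. Stacked, foot in the opening and bottom on the rim: next origin 28 mm above this one.
- tray_cups: Open grey tray with eight golden brass key cups (domed discs, 21 mm) (fixed in it, 10 mm below the rim). 100 mm long (x), 54 wide (y), 32 high, loose, 0.12 kg. Origin: centre of the underside of its foot, a 40 x 26 mm block 4 mm high; flat bottom at 4 mm, top of the 3 mm rim at 32 mm, opening 94 x 48 mm. Grip it across the 54 mm. Stacked, foot in the opening and bottom on the rim: next origin 28 mm above this one.
- tray_pearls: Open grey tray with eighteen small white pearl key touches (12 mm discs) (fixed in it, 10 mm below the rim). 100 mm long (x), 54 wide (y), 32 high, loose, 0.12 kg. Origin: centre of the underside of its foot, a 40 x 26 mm block 4 mm high; flat bottom at 4 mm, top of the 3 mm rim at 32 mm, opening 94 x 48 mm. Grip it across the 54 mm. Stacked, foot in the opening and bottom on the rim: next origin 28 mm above this one.
- lid: Green lid plate 100 mm long (x), 54 wide (y), 6 thick, loose, 0.09 kg, brass bar handle on top, 50 mm long (x), 14 wide (y). Origin: centre of the underside of its foot (40 x 26 mm, 4 mm high); plate from 4 to 10 mm, handle from 10 to 38 mm. Grip it across the 14 mm handle. Seated on a tray, its origin is 28 mm above the tray's.
- tray_red: A fourth tray just like the others but filled with eight flat red discs (21 mm). It is not part of this job and stays where it stands. Origin: centre of the underside of its foot.

How it is judged:
By the outcome, as a careful person would: the job done as asked, in the order asked, and still so for the second after the job is handed in, with the robot touching nothing.
It also fails if it takes over 128 s, if anything falls off the work surface, if the arm or the gripper's body presses on something with over 40 N, if the wrist force passes 120 N, or if a joint passes its speed limit or range.

## Working session

There is one attempt and no reset: what is moved stays moved. The work goes in short steps, each a Python script; the robot and the scene stay as the last script left them, time stands still between calls to the robot, and variables do not carry over. Pictures are saved under pics/ and viewed, at most 14 in all, crops included, and the job is handed in when it is done.

```bash
mkdir -p pics
python3 - <<'E'
from cell import r, optics
import cv2,numpy as np
for n in ("top","scene"):
    d=optics.get_image(n); np.savez(n+".npz",**d); cv2.imwrite(f"pics/{n}1.png",d["pixels"][:,:,::-1])
    print(n,d["fx"],d["cx"],d["cy"],np.round(d["camera_from_world"],3).tolist(), (d["depth"]>0).mean())
print(r.current_t(),r.finger_overhang,r.current_ee_rot())
E
```

```text
top 450.50115694289315 277.6676581231052 209.26400668615642 [[-0.009, -1.0, -0.014, 0.029], [-0.988, 0.011, -0.152, 0.529], [0.152, 0.013, -0.988, 1.003], [0.0, 0.0, 0.0, 1.0]] 0.9957610544217687
scene 535.5835013125461 280.24317296176866 212.01507629245407 [[0.836, 0.549, 0.013, -0.442], [0.471, -0.704, -0.532, -0.233], [-0.283, 0.451, -0.847, 1.29], [0.0, 0.0, 0.0, 1.0]] 0.9960034013605442
0.1 0.022 [ 1.42381444e-01  9.89811716e-01 -5.26562058e-04 -1.16993175e-04]
```

View pics/top1.png

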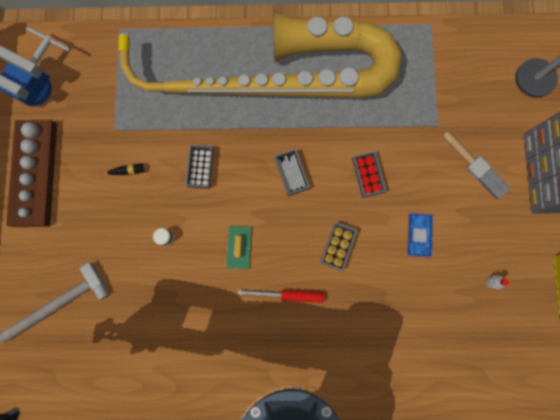

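View pics/scene1.png

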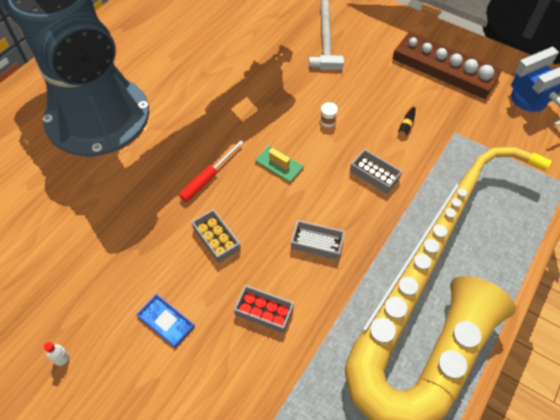

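The top view shows pearls at (200,167), rods at (293,172), red at (369,174), dock at (420,235), lid at (239,247) and cups at (340,246). The scene view agrees with it, and nothing crowds the trays. Next I get poses from the top depth image.

```bash
cat > h.py <<'E'
import numpy as np, cv2
from scipy.spatial.transform import Rotation as R
def cloud(d):
    v,u=np.mgrid[:420,:560]; z=d["depth"]
    P=np.stack([(u-d["cx"])/d["fx"]*z,(v-d["cy"])/d["fy"]*z,z],-1)
    T=np.linalg.inv(d["camera_from_world"]); return P@T[:3,:3].T+T[:3,3]
def rect(pts):
    """centre xy, yaw of long side in (-90,90], sizes (long, short), metres"""
    (cx,cy),(w,h),a=cv2.minAreaRect((np.asarray(pts)*1000).astype(np.float32))
    if w<h: w,h,a=h,w,a+90
    return np.array([cx,cy])/1000,(a+90)%180-90,(round(w,1),round(h,1))
def down(yaw):   # tool down, x axis along yaw (deg), y (closing) across
    return (R.from_euler('z',yaw,degrees=True)*R.from_quat([1,0,0,0])).as_quat()
E
python3 - <<'E'
from h import *
d=dict(np.load("top.npz")); W=cloud(d)
for n,(u,v),lo,hi in [("pearls",(200,167),.024,.045),("rods",(293,172),.024,.045),("red",(369,174),.024,.045),("cups",(340,246),.024,.045),("dock",(420,235),.007,.03),("lid",(239,247),.006,.018)]:
    w=W[v-32:v+32,u-30:u+30].reshape(-1,3); m=(w[:,2]>lo)&(w[:,2]<hi)
    c,a,s=rect(w[m][:,:2]); print(n,c.round(4),round(a,1),s,m.sum(),np.median(w[m][:,2]).round(4), "floor",np.percentile(w[:,2],10).round(4))
E
```

```text
pearls [0.6392 0.2127] -5.2 (101.6, 55.0) 240 0.0307 floor -0.0025
rods [ 0.6221 -0.0082] 18.1 (100.8, 54.2) 202 0.0314 floor -0.0023
red [ 0.6148 -0.192 ] 12.4 (101.0, 55.3) 242 0.0309 floor -0.0022
cups [ 0.4437 -0.1151] -21.2 (100.0, 54.1) 204 0.0313 floor -0.0025
dock [ 0.4702 -0.3097] -4.8 (100.7, 55.9) 266 0.0106 floor -0.0023
lid [0.4401 0.1191] 23.2 (116.3, 93.3) 796 0.0097 floor -0.0026
```

```bash
cat >> h.py <<'E'
def wrist(name=None):
    from cell import r,optics
    p=np.array(r.current_tool_pos()); q=R.from_quat(r.current_ee_rot()); d=optics.get_image("wrist")
    if name: cv2.imwrite(f"pics/{name}.png",d["pixels"][:,:,::-1])
    v,u=np.mgrid[:420,:560]; x=(u-d["cx"])/d["fx"]; y=(v-d["cy"])/d["fy"]; th=np.hypot(x,y)+1e-9
    k=np.where(th<1.4,np.tan(np.minimum(th,1.4)),0)/th; z=d["depth"]
    P=np.stack([x*k*z,y*k*z,z],-1)@d["mount"][:3,:3].T+d["mount"][:3,3]
    return P@q.as_matrix().T+p, d
def find(W,c,lo,hi,rad=.07):
    m=(W[...,2]>lo)&(W[...,2]<hi)&(np.hypot(W[...,0]-c[0],W[...,1]-c[1])<rad)
    return (*rect(W[m][:,:2]),int(m.sum()),np.median(W[m][:,2]).round(4))
E
python3 - <<'E'
from h import *
from cell import r
d=dict(np.load("top.npz")); W=cloud(d); hsv=cv2.cvtColor(d["pixels"],cv2.COLOR_RGB2HSV)
m=(cv2.inRange(hsv,(60,100,40),(90,255,255))>0); m[:200]=0;m[300:]=0;m[:,:200]=0;m[:,280:]=0
m=cv2.morphologyEx(m.astype(np.uint8),cv2.MORPH_OPEN,np.ones((3,3)))>0
print("lid",rect(W[m][:,:2]),np.median(W[m][:,2]))
r.move_to([.622,-.008,.22],down(18.1+180)); print(r.current_t(),r.current_q())
W,d=wrist("w_rods"); print(d["mount"].round(3).tolist(),d["fx"],d["depth"].min(),d["depth"].max())
print(find(W,(.622,-.008),.024,.045))
r.move_to([.470,-.310,.22],down(-4.8+180)); print(r.current_t(),np.round(r.current_q(),2))
W,d=wrist("w_dock"); print(find(W,(.470,-.310),.007,.03))
E
```

```text
lid (array([0.44562079, 0.11753973]), -2.8489990234375, (91.3, 47.3)) 0.009764723043481749
2.625 [-8.65971073e-02  5.14034932e-01  1.48823285e+00  1.23592220e-04
  1.13927405e+00 -1.97403043e+00]
[[0.0, -0.947, -0.321, 0.083], [1.0, -0.0, 0.001, -0.0], [-0.001, -0.321, 0.947, -0.121], [0.0, 0.0, 0.0, 1.0]] 325.19226210127806 0.0 1.2252374
(array([ 0.62256091, -0.00854487]), 18.027301788330078, (100.9, 54.9), 1176, np.float64(0.0323))
3.95 [-0.66  0.41  1.65  0.    1.08 -2.15]
(array([ 0.47024817, -0.30992188]), -5.256591796875, (100.6, 54.6), 919, np.float64(0.0124))
```

View pics/w_dock.png

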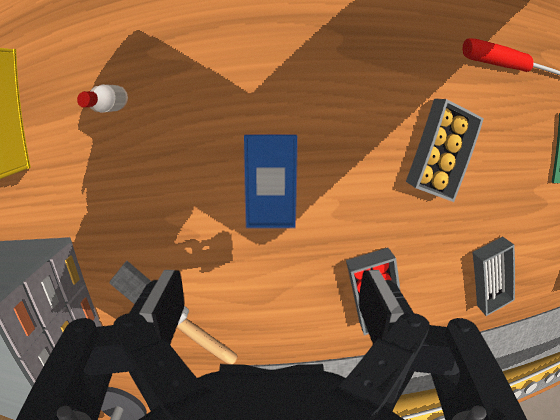

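The wrist view (dock at (270,180)) agrees with the top view within 1 mm. Next: pick up the rods and place them.

```bash
cat >> h.py <<'E'
DOCK=np.array([.4702,-.3098]); DYAW=-5.0
def pick(c,yaw,z,lift,sq=40,look=(.024,.045)):
    from cell import r
    r.move_to([*c,.20],down(yaw))
    if look:
        W,_=wrist(); c,yaw,s,n,zz=find(W,c,*look); print("seen",c.round(4),round(yaw,2),s,n,zz)
    r.move_to([*c,.10],down(yaw)); r.move_linear([*c,z],vel=.08)
    r.set_gripper(0.0,sq); r.sleep(.2); print("grip",r.current_opening(),r.current_finger_force())
    r.move_linear([*c,lift],vel=.12); print("lifted",r.current_opening(),np.round(r.current_contact_force(),2),r.current_t())
def place(ztcp,lift):
    from cell import r
    q=down(DYAW); r.move_to([*DOCK,lift],q); r.move_linear([*DOCK,ztcp+.008],vel=.12); r.sleep(.2)
    f0=r.current_contact_force()[2]
    for dz in np.arange(.005,-.0021,-.001):
        r.move_linear([*DOCK,ztcp+dz],vel=.03); f=r.current_contact_force()[2]-f0
        if f>2: break
    print("set at dz",round(dz,4),"df",round(f,2))
    r.set_gripper(1.0); r.move_linear([*DOCK,ztcp+.10],vel=.15); print(r.current_t())
E
python3 - <<'E'
from h import *
pick((.6224,-.0084),18.0,.028,.14); place(.036,.14)
W,_=wrist("w_s1"); print(find(W,DOCK,.034,.05))
E
```

```text
seen [ 0.6227 -0.0085] 18.19 (100.8, 54.8) 1339 0.0324
grip 0.6235593825092032 42.898598313331604
lifted 0.6222682972192061 [-0.07  0.2  -2.25] 10.0583
set at dz 0.0 df 7.42
15.225
(array([ 0.46989978, -0.31014072]), -5.0276031494140625, (101.1, 54.3), 2249, np.float64(0.0404))
```

View pics/w_s1.png

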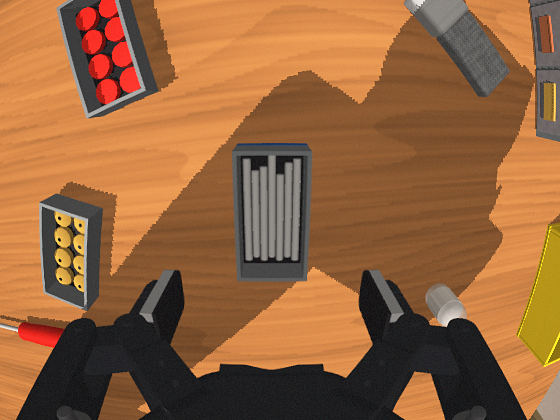

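The rods are seated squarely: tray at (272,212), rim at 40 mm as expected. Cups and pearls next.

Run:
```python
from h import *
pick((.4437,-.1151),-21.2,.028,.17); place(.064,.17)
W,_=wrist(); s=find(W,DOCK,.062,.08); print(s)
if s[4]<.071 and np.hypot(*(s[0]-DOCK))<.002:
    pick((.6392,.2127),-5.2,.028,.20); place(.092,.20)
    W,_=wrist("w_s3"); print(find(W,DOCK,.09,.108))
```

```text
seen [ 0.4439 -0.1152] -20.87 (101.6, 54.8) 1408 0.0324
grip 0.6256868468623737 41.93264365196228
lifted 0.628145456907586 [-0.38 -0.3  -0.78] 19.6333
set at dz 0.0 df 5.55
24.35
(array([ 0.47009665, -0.31018195]), -5.048744201660156, (101.2, 54.2), 2283, np.float64(0.0685))
seen [0.639  0.2128] -5.1 (101.8, 54.8) 1385 0.0323
grip 0.6238136736709164 43.15049171447754
lifted 0.6234245931419219 [ 0.23 -0.75 -1.14] 30.15
set at dz 0.0 df 6.65
36.0583
(array([ 0.47065353, -0.31027356]), -5.00634765625, (100.6, 54.3), 2225, np.float64(0.0964))
```

View pics/w_s3.png

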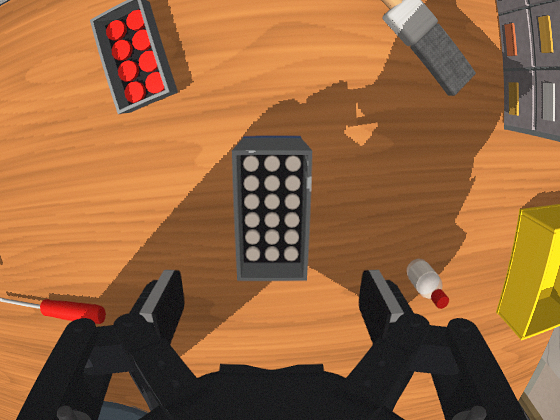

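The pearls are seated (tray at (272,208), rim at 96 mm). Now the lid.

Run:
```python
from h import *
from cell import r
r.move_to([.4456,.1175,.22],down(-2.85))
W,_=wrist("w_lid"); print("lid",find(W,(.4456,.1175),.0055,.016,.06),"handle",find(W,(.4456,.1175),.03,.045,.05))
print(r.current_t())
```

```text
lid (array([0.44520129, 0.11889521]), -3.102447509765625, (100.9, 54.8), 4016, np.float64(0.0107)) handle (array([0.44486337, 0.11849723]), -2.742767333984375, (50.4, 12.9), 711, np.float64(0.0384))
37.7417
```

View pics/w_lid.png

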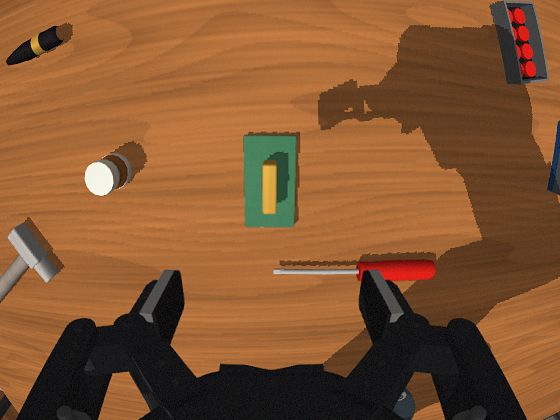

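The lid is at (270,180) with a clear handle, and the screwdriver is well behind the grasp.

Run:
```python
from h import *
from cell import r
pick((.4451,.1188),-2.9,.041,.23,look=None)
place(.133,.23)
print(find(wrist("w_s4")[0],DOCK,.096,.112))
```

```text
grip 0.1573041693621602 39.62840259075165
lifted 0.15501789133505356 [-0.49 -0.53 -0.4 ] 41.9333
set at dz 0.0 df 2.06
47.6167
(array([ 0.47124411, -0.31012729]), -4.941825866699219, (99.4, 55.0), 6321, np.float64(0.1027))
```

Run:
```python
from h import *
from cell import r,optics
r.move_to([.40,.05,.35],down(0)); r.sleep(.3)
o=optics.get_image("scene"); W=cloud(o); print("lid",find(W,DOCK,.098,.107,.06))
d=optics.get_image("top"); W2=cloud(d); print("lid top",find(W2,DOCK,.098,.112,.065),"red",find(W2,(.6148,-.192),.024,.045))
i=cv2.resize(o["pixels"][200:400,60:320,::-1],None,fx=3,fy=3); cv2.imwrite("pics/end.png",i); print(r.current_t())
```

```text
lid (array([ 0.47272467, -0.31020804]), -4.869407653808594, (101.9, 54.4), 1360, np.float64(0.1015))
lid top (array([ 0.46987601, -0.30962079]), -4.96856689453125, (100.0, 55.5), 946, np.float64(0.1019)) red (array([ 0.61463831, -0.19162184]), 12.165327072143555, (100.4, 54.9), 246, np.float64(0.031))
49.5
```

View pics/end.png

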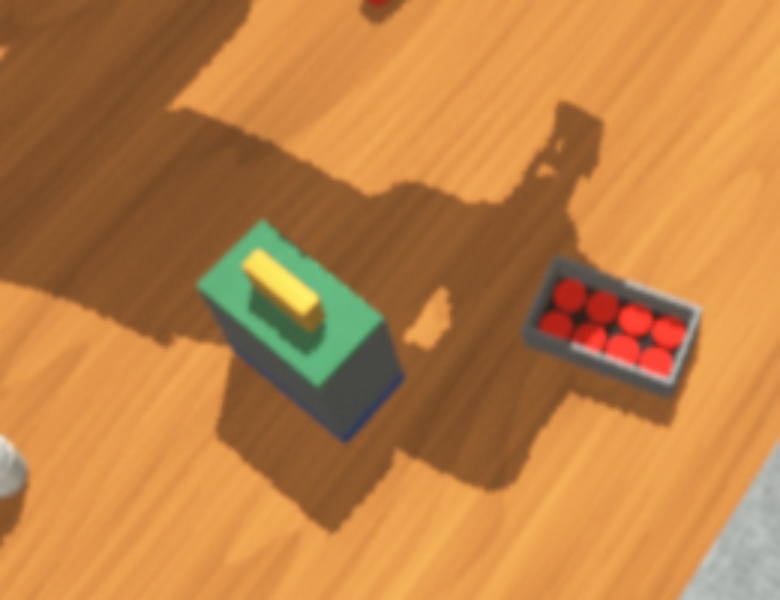

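The crop shows a straight stack with the lid seated at (290,300), its top at 102 mm as expected. The red tray has not moved.

```bash
python3 -c "
from cell import r
print(r.hand_in())"
```

```text
the job is handed in; nothing more can be done
None
```

The job is handed in: rods, cups, pearls and lid are stacked squarely on the blue base, the red tray is where it was, and the clock stood at about 50 s of the 128 s allowed.

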